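# Set the length stop of a sawing jig

## Robot

A 6-joint arm with a two-finger parallel gripper is mounted at the origin on the work surface. World frame = base frame: x ahead of the robot, y to its left, z up, the work surface at z = 0. Lengths are in m, angles in rad, forces in N, time in s.
With the tool pointing down it reaches from about 0.35 to 0.775 m from the base axis. Payload 7.3 kg.
Tool frame: the origin (TCP) lies at the very end of the fingers, on their centre line; the grasp point (between the pads) lies 19 mm behind it (robot.tcp_to_grasp is the z of the grasp point in the tool frame, in m); z points along the fingers, y is the line along which they close (so a half turn about z gives the same grasp; the last joint's range is limited). The gripper opens to 92 mm and grips with 3 to 60 N. Pads are 19 mm wide; open, the fingers measure 130 mm over their backs; the gripper's body (75 mm by 190 mm) begins 47 mm behind the grasp point.
Start: joints at [-1.277, 0.342, 1.524, -0, 1.275, -0.146], TCP at [0.224, -0.475, 0.227] pointing down, gripper open.
Joint ranges: [-2.53, 2.53], [-0.77, 2.02], [0.04, 2.7], [-1, 4.14], [0.28, 2.66], [-3.11, 3.11]. Speed limits (rad/s): [2.57, 2.57, 3.14, 3.14, 3.14, 3.14].

## Interface

Orientations are given as [roll, pitch, yaw] about the fixed x, y, z axes, in that order (R = Rz(yaw) Ry(pitch) Rx(roll)).
In Python, from cell import monitor, read_camera, get_calibration, job, robot gives the robot as it stands. The module is installed in compiled form; this text tells all that it offers.
- The arm moves only by the tool send_rows, never from a script. Its argument "targets" is a list of rows, each an object with "translation": the shift along the tool's x, y, z in cm, a list of three; "spin": the turn about the tool's z in degrees; "jaw": the opening, from 0 (shut) to 1 (fully open). A call has exactly 5 rows; each row is the pose to reach, as a shift and turn from the pose commanded when the call began, along the tool's axes at that moment; what a row does not reach only later rows make up. A row lasts 1/10 s, in which the tool goes at most 50 mm and 8.59 degrees, less where a joint would pass 70% of its speed; a pose out of reach is approached as far as the arm can. A call with a gripper value outside its range is refused whole. The fingers move at their own pace and stop on an object; "force" is the grip in N (left out, the last holds). Time passes only in rows, so rows that repeat a pose let the fingers close, or fill a call up. It gives the time, the measured TCP pose, the force, the opening and the grip force at its end, in the units of the state.
- monitor.observe(): the state, without advancing time (a new reading comes with each control period).
- read_camera(name): name is "scene" or "top" or "wrist"; returns (picture, depth): 420x560x3 uint8, red, green, blue; 420x560 float32, m along the optical axis (not along the pixel's ray), 0 where there is no reading.
- get_calibration(name): a dict with "intrinsics" (3x3 intrinsics, pixels), "origin" and "orientation" of the camera in the world; the wrist camera has in their place "hand_eye" (4x4, takes a point from camera to tool coordinates, whose origin is the TCP and whose axes are the flange's). Camera axes: x right, y up, looking along -z (the intrinsics and any distortion apply to the point x, -y, -z); pixel columns grow to the right and rows downward; lengths in m; the calibration is good to about 2 mm. A picture is of the moment at which its call begins: read the wrist's pose just before it. get_calibration takes no time and is no camera call.
- job.hand_in(): hands the job in; it is judged then, once.
The state is a dict: "time": time; "qpos": joint angles; "qvel": joint speeds; "joint_efforts": joint torques, N m; "tool_pos": TCP position; "tool_rot": TCP orientation; "contact_force": force on the tool from outside, world axes, zero at the start; "torque": the same for the moment, N m; "opening": finger opening in m; "grip_force": force on a finger pad.
Only numpy, scipy, OpenCV 4.12 (cv2) and the standard library are available. Lean on these libraries where they do the work, as an engineer would, in place of code of your own. Each camera call takes 0.05 s, during which the arm holds its last target. There are 200 camera calls.

## Task

Take the knob of the sawing jig's index plunger, pull it fully up so that its pin is out of the rail, and only then slide the stop along the rail until its foot is up against the end of the clamped board. Keep the plunger fully up all the way and finish while still holding it up with the stop against the board: do not let go, so that I can lock the stop there. Leave the chisel, the mallet and the sanding block where they lie.

Things in the scene. Friction and masses are not known exactly. Their poses are not given: they have to be found in the camera images.
- jig: Sawing jig fixed to the bench: plywood base 190 x 460 x 18 mm (x, y, z), origin at the centre of its underside, z up. An aluminium rail 34 wide, 420 long, its top 48 mm above the bench, lies along y, centred 35 mm to +x, with 14 mm index holes every 40 mm. In front of it (-x) a board is clamped by a toggle clamp at the -y end, up to 88 mm high. The jig does not move when pushed.
- stop (a joint): Travel (m) of the grey stop along the rail: 0 with its pin in the starting hole near the rail's +y end, growing towards the board (jig's -y), to 0.20. A 50 x 50 mm block, flat top 67 mm above the bench, with a foot 46 (x) x 36 (y) mm reaching over the base in front of the rail. Slides against about 2 N with the pin out; with the pin in its hole it is locked (about 2 mm of play).
- plunger (a joint): Lift (m) of the stop's sprung index plunger: 0 down (pin 12 mm deep in the rail), 0.022 fully up against its end stop. Its spring pulls it down with about 4.5 N (weight included) at 0 and 6.5 N at 0.022; it drops back when let go. Below 0.012 the pin is in a hole, at about 0.012 it drags on the rail.
- knob: Black upright cylindrical knob of the plunger, 24 mm diameter, 30 mm tall, moving with the plunger; origin at the centre of its underside. When down it sits on a steel collar 18 mm in diameter and 12 mm tall on top of the stop's block, so its underside is 79 mm and its top 109 mm above the bench. Nothing else stands beside it above the block's top.
- knob_mid (a point): Centre of the knob, on its axis, 15 mm above its underside: the place to grip.
- stop_face (a point): Middle of the face of the stop's foot that meets the board's end (it looks to the jig's -y), 33 mm above the bench. 18 mm to -y and 46 mm to -x of the knob's axis, in the jig's axes.
- board: Softwood board 45 x 200 x 20 mm clamped flat on the jig's base in front of the rail. Origin at the middle of the lower edge of the end that faces the stop; axes as the jig's, the board runs from it to -y. It does not move when pushed.
- chisel: Wood-handled chisel lying on the bench, 270 mm long, 32 mm thick; origin near its ferrule. Bystander.
- mallet: Wooden carpenter's mallet lying on the bench, head 65 x 120 x 75 mm, about 260 mm long over all. Bystander.
- sanding_block: Cork sanding block 110 x 60 x 34 mm, origin at the centre of its underside. Bystander.

How it is judged:
By the outcome, as a careful person would: the job done as asked, in the order asked, and still so for the second after the job is handed in, while the arm keeps its last pose, push and grip.
It also fails if it takes over 32 s, if anything falls off the work surface, if the arm or the gripper's body presses on something with over 40 N, if the wrist force passes 120 N, or if a joint passes its speed limit or range.

## Working session

There is one attempt and no reset: what is moved stays moved. The work goes in short steps, Python scripts to look and compute and a tool call to move; the robot and the scene stay as the last step left them, time stands still between calls to the robot, and variables do not carry over. Pictures are saved under pics/ and viewed, at most 10 in all, crops included, and the job is handed in when it is done.

Besides the shell and the picture viewer there is one more tool, called by a JSON object that holds its "method" and its "body". send_rows: Moves the arm, as the interface text tells. Its arguments: {"type":"object","properties":{"targets":{"type":"array"},"force":{"type":"number"}},"required":["targets"]}

```bash
mkdir -p pics
python3 - <<'E'
from cell import *
import cv2,numpy as np
s=monitor.observe()
print(s['time'],s['tool_pos'],s['tool_rot'],s['opening'],robot.tcp_to_grasp)
for n in("top","scene"):
    p,d=read_camera(n);np.savez(f'{n}0.npz',p=p,d=d);cv2.imwrite(f'pics/{n}0.png',p[:,:,::-1]);print(n,get_calibration(n))
print(get_calibration("wrist"))
E
```

```text
0.0 [ 0.22343237 -0.47464131  0.22606045] [-3.14010536e+00 -2.27044627e-04  4.39816591e-01] 0.09177455448750743 -0.0188
top {'intrinsics': array([[414.55511936,   0.        , 279.99239027],
       [  0.        , 414.55511936, 206.96527632],
       [  0.        ,   0.        ,   1.        ]]), 'origin': array([0.35711099, 0.01471597, 1.38864126]), 'orientation': array([ 0.10539196, -0.02321279, -1.57227745])}
scene {'intrinsics': array([[524.03562154,   0.        , 279.50759856],
       [  0.        , 524.03562154, 204.82667913],
       [  0.        ,   0.        ,   1.        ]]), 'origin': array([1.68549513, 0.31606673, 0.93582582]), 'orientation': array([ 0.97613516, -0.00515188,  1.85190406])}
{'intrinsics': array([[314.94233146,   0.        , 276.03793483],
       [  0.        , 314.94233146, 202.74472502],
       [  0.        ,   0.        ,   1.        ]]), 'hand_eye': array([[-1.57594364e-04,  9.55052513e-01,  2.96436624e-01,
         7.94148910e-02],
       [ 9.99999857e-01, -8.65947987e-07,  5.34419011e-04,
         1.15286953e-03],
       [ 5.10654918e-04,  2.96436665e-01, -9.55052377e-01,
        -1.57879973e-01],
       [ 0.00000000e+00,  0.00000000e+00,  0.00000000e+00,
         1.00000000e+00]])}
```

View pics/top0.png

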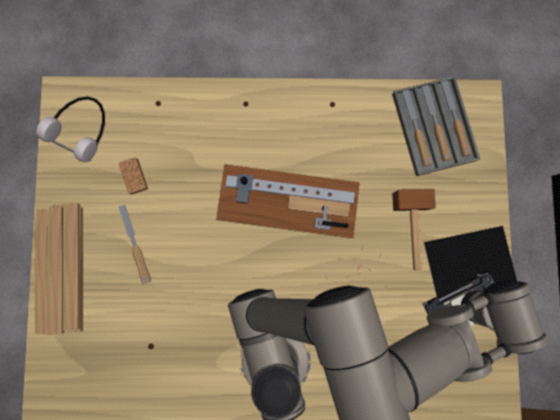

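View pics/scene0.png

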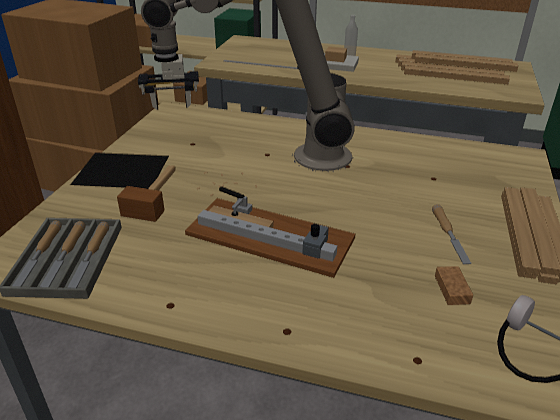

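```bash
cat > h.py <<'E'
import numpy as np,cv2
from scipy.spatial.transform import Rotation as R
from cell import *
def pose(n,s=None):
    c=get_calibration(n)
    if n!="wrist": return c['intrinsics'],R.from_euler('xyz',c['orientation']).as_matrix(),np.array(c['origin'])
    T=c['hand_eye'];A=R.from_euler('xyz',s['tool_rot']).as_matrix()
    return c['intrinsics'],A@T[:3,:3],A@T[:3,3]+s['tool_pos']
def ray(P,u,v):
    K,A,o=P;d=np.array([(u-K[0,2])/K[0,0],-(v-K[1,2])/K[1,1],-1]);return o,A@d
def onz(P,u,v,z):
    o,d=ray(P,u,v);return o+d*(z-o[2])/d[2]
def dep(P,u,v,d):
    o,r=ray(P,u,v);return o+r*d
def cross(r1,r2):
    (o1,d1),(o2,d2)=r1,r2;t=np.linalg.lstsq(np.c_[d1,-d2],o2-o1,rcond=None)[0]
    a,b=o1+t[0]*d1,o2+t[1]*d2;return (a+b)/2,np.linalg.norm(a-b)
def proj(P,x):
    K,A,o=P;c=A.T@(np.asarray(x)-o);return K[0,0]*c[0]/-c[2]+K[0,2],K[1,1]*c[1]/c[2]+K[1,2]
def blobs(m,lo):
    n,l,st,ce=cv2.connectedComponentsWithStats(m.astype(np.uint8));return [(st[i].tolist(),ce[i].round(1).tolist()) for i in range(1,n) if st[i][4]>=lo]
E
python3 - <<'E'
from h import *
for n,(x0,x1,y0,y1) in (("top",(225,262,165,212)),("scene",(295,335,215,265))):
    f=np.load(n+'0.npz');p,d=f['p'],f['d'];P=pose(n)
    m=(p.max(2)<55);M=np.zeros_like(m);M[y0:y1,x0:x1]=m[y0:y1,x0:x1]
    for b in blobs(M,8):
        u,v=b[1];print(n,b,d[int(v),int(u)],dep(P,u,v,d[int(v),int(u)]),onz(P,u,v,.1))
P=pose("top");f=np.load('top0.npz')
# rail ends, board corners
for u,v,z in((228,181,.048),(355,196,.048),(290,203,.038),(349,210,.038)):
    print(u,v,onz(P,u,v,z),dep(P,u,v,f['d'][v,u]))
E
```

```text
top ([240, 177, 7, 8, 41], [243.5, 180.2]) 1.2946794 [0.57655758 0.09864858 0.10763808] [0.57786605 0.09914903 0.1       ]
scene ([311, 224, 9, 14, 107], [314.9, 230.2]) 1.3891335 [0.5889712  0.10156413 0.10237411] [0.58584772 0.10095312 0.1       ]
scene ([303, 228, 26, 30, 243], [313.9, 247.6]) 1.4043206 [0.60276877 0.10408258 0.05462438] [0.65852149 0.11499826 0.1       ]
228 181 [0.58400329 0.15305121 0.048     ] [0.58368035 0.15285432 0.04990816]
355 196 [ 0.53528168 -0.26245386  0.048     ] [ 0.53968248 -0.26929993  0.01488626]
290 203 [ 0.51309879 -0.04972957  0.038     ] [ 0.51309309 -0.04972721  0.03804935]
349 210 [ 0.49016825 -0.24375185  0.038     ] [ 0.49219931 -0.24769725  0.01738305]
```

{"method": "send_rows", "body": {"targets": [{"translation": [4,-2.4,-0.5],"spin": 6.4,"jaw": 1},{"translation": [8,-4.8,-1],"spin": 12.8,"jaw": 1},{"translation": [12,-7.2,-1.5],"spin": 19.2,"jaw": 1},{"translation": [16,-9.6,-2],"spin": 25.6,"jaw": 1},{"translation": [20,-12,-2.4],"spin": 32,"jaw": 1}], "force": 30}}

```text
time: 0.6
tool_pos: [0.354, -0.2796, 0.2508]
tool_rot: [-3.142, 0.0, -0.124]
contact_force: [1.1, -0.5, 0.1]
opening: 0.0915
grip_force: 0.0
```

{"method": "send_rows", "body": {"targets": [{"translation": [2,-4,0],"spin": 0,"jaw": 1},{"translation": [4,-8,0],"spin": 0,"jaw": 1},{"translation": [6,-12,0],"spin": 0,"jaw": 1},{"translation": [8,-16,0],"spin": 0,"jaw": 1},{"translation": [10,-20,0],"spin": 0,"jaw": 1}]}}

```text
time: 1.1
tool_pos: [0.477, -0.0927, 0.2505]
tool_rot: [3.142, 0.0, -0.119]
contact_force: [0.0, -1.5, 0.2]
opening: 0.0918
grip_force: 0.0
```

{"method": "send_rows", "body": {"targets": [{"translation": [2,-4,0],"spin": 0,"jaw": 1},{"translation": [4,-8,0],"spin": 0,"jaw": 1},{"translation": [6,-12,0],"spin": 0,"jaw": 1},{"translation": [8,-15,0],"spin": 0,"jaw": 1},{"translation": [8,-15,0],"spin": 0,"jaw": 1}]}}

```text
time: 1.6
tool_pos: [0.5751, 0.0484, 0.2495]
tool_rot: [-3.141, 0.001, -0.114]
contact_force: [0.4, -1.0, 0.3]
opening: 0.0916
grip_force: 0.0
```

Run:
```python
from h import *
s=monitor.observe();p,d=read_camera("wrist")
np.savez('w1.npz',p=p,d=d,pos=s['tool_pos'],rot=s['tool_rot']);cv2.imwrite('pics/w1.png',p[:,:,::-1])
print(s['time'],s['tool_pos'],s['tool_rot'],abs(s['qvel']).max())
```

```text
1.6 [0.57509149 0.04839279 0.24954518] [-3.14060590e+00  6.23445141e-04 -1.14495424e-01] 0.07340528990387497
```

View pics/w1.png

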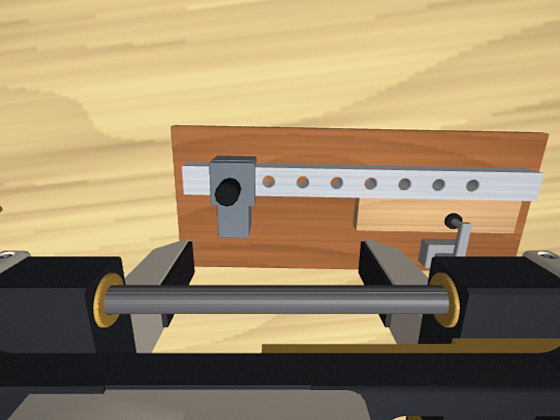

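```bash
cat > m.py <<'E'
from h import *
f=np.load('w1.npz');p,d=f['p'].astype(int),f['d'];P=pose("wrist",dict(tool_pos=f['pos'],tool_rot=f['rot']))
# knob
M=np.zeros(d.shape,bool);M[170:212,208:248]=(p.max(2)<60)[170:212,208:248]
K=blobs(M,50);print('knob',K)
K_,A,o=P
vv,uu=np.nonzero(M);X=np.array([dep(P,u,v,d[v,u]) for u,v in zip(uu,vv)]);
print('z pct',np.percentile(X[:,2],[5,50,90,98]))
t=X[:,2]>np.percentile(X[:,2],95)-.006
cu,cv_=uu[t].mean(),vv[t].mean();print('top face px',cu,cv_,t.sum(),'xyz mid',(X[t].min(0)+X[t].max(0))/2,X[t].mean(0))
g=np.load('top0.npz');Pt=pose('top');gs=np.load('scene0.npz');Ps=pose('scene')
print('wrist x top',cross(ray(P,cu,cv_),ray(Pt,243.3,180)))
m=gs['p'].max(2)<55;S=np.zeros_like(m);S[224:238,308:322]=m[224:238,308:322]
ku,kv=[c for c in blobs(S,50)][0][1];b=K[0][1]
print('wrist x scene centre',ku,kv,cross(ray(P,*b),ray(Ps,ku,kv)))
# holes: dark spots in the rail
H=[]
for b_ in blobs(((p.max(2)<175)[170:200,255:490]),40):
    (x,y,w,h,a),c=b_
    if w<20 and a<250:H.append(onz(P,c[0]+255,c[1]+170,.048)); 
H=np.array(H);print(len(H),np.linalg.norm(np.diff(H,axis=0),axis=1).round(4))
x,y=(H-H.mean(0))[:,:2].T;k=np.polyfit(y,x,1)[0];print('jig yaw',-np.arctan(k),'knob off rail axis:',H.mean(0))
# edges: row scans
for v in (212,218,224): 
    r=p[v,335:380];print('board',v,335+np.argmax(np.diff(r[:,2])), )
for v in (215,220,225,230):
    r=p[v,235:265];print('foot',v,235+np.argmin(np.diff(r[:,2]+0)),r[:,2][8:22])
E
python3 m.py
```

```text
knob [([215, 178, 26, 28, 541], [227.5, 191.6])]
z pct [0.08876433 0.10833532 0.10955536 0.11019835]
top face px 226.4815668202765 193.74654377880185 434 xyz mid [0.60986243 0.07286561 0.25565163] [0.5771992  0.09592725 0.10915847]
wrist x top (array([0.57692052, 0.09791135, 0.10653422]), np.float64(0.0029997292177704007))
wrist x scene centre 314.9 230.2 (array([0.57455849, 0.09837939, 0.09121052]), np.float64(0.0007596119889373464))
7 [0.0398 0.0396 0.0403 0.0395 0.0397 0.0399]
jig yaw -0.13132045016142815 knob off rail axis: [ 0.55469293 -0.06186462  0.048     ]
board 212 357
board 218 356
board 224 356
foot 215 248 [139 142 141 141 144 121  85  90  78  59  63  61  62  61]
foot 220 248 [141 140 140 137 148 120  84  89  80  59  62  65  60  61]
foot 225 248 [143 141 142 144 147 119  83  86  69  60  60  62  61  60]
foot 230 248 [142 139 141 142 148 123  74  68  66  66  64  66  64  64]
```

```bash
cat >> m.py <<'E'
e=np.array([-np.sin(.131),-np.cos(.131)]);k=np.array([.5757,.0967])
print('----')
for v in(208,214,220,226): print('board end along',(onz(P,356.5,v,.038)[:2]-k)@e,'top',)
for v in(197,200,204): print('top cam board', [(onz(Pt,u,v,.038)[:2]-k)@e for u in (288,289,290)],g['p'][v,284:294,2])
print('foot z',[dep(P,235,v,d[v,235])[2].round(4) for v in(215,222,230)])
E
python3 m.py|sed -n '/----/,$p'
```

```text
----
board end along 0.1491142578590541 top
board end along 0.14983785313267842 top
board end along 0.15057017730550076 top
board end along 0.1513113892841169 top
top cam board [np.float64(0.14431625698512435), np.float64(0.14757693161863758), np.float64(0.15083797465936866)] [ 48  45  48  40  51  84 104 104  99 100]
top cam board [np.float64(0.14557921972259175), np.float64(0.1488374638058499), np.float64(0.1520960757392349)] [ 49  48  49  43  54  81 101 100  99 101]
top cam board [np.float64(0.1472601584935033), np.float64(0.1505151674692675), np.float64(0.15377054355433337)] [47 50 46 53 69 89 98 98 98 99]
foot z [np.float64(0.0671), np.float64(0.0672), np.float64(0.0666)]
```

{"method": "send_rows", "body": {"targets": [{"translation": [-0.25,-2.4,0],"spin": 1,"jaw": 1},{"translation": [-0.5,-4.8,0],"spin": 1,"jaw": 1},{"translation": [-0.5,-4.8,3],"spin": 1,"jaw": 1},{"translation": [-0.5,-4.8,7],"spin": 1,"jaw": 1},{"translation": [-0.5,-4.8,10],"spin": 1,"jaw": 1}]}}

```text
time: 2.15
tool_pos: [0.5729, 0.092, 0.1488]
tool_rot: [3.141, 0.002, -0.137]
contact_force: [-0.7, 0.2, -1.1]
opening: 0.0918
grip_force: 0.0
```

{"method": "send_rows", "body": {"targets": [{"translation": [0,0,0],"spin": 0,"jaw": 1},{"translation": [0,0,0],"spin": 0,"jaw": 1},{"translation": [0,0,0],"spin": 0,"jaw": 1},{"translation": [0,0,0.5],"spin": 0,"jaw": 1},{"translation": [0,0,1],"spin": 0,"jaw": 1}]}}

```text
time: 2.65
tool_pos: [0.575, 0.0931, 0.1417]
tool_rot: [-3.141, -0.003, -0.136]
contact_force: [0.4, -0.4, -0.4]
opening: 0.0918
grip_force: 0.0
```

Run:
```python
from h import *
s=monitor.observe();p,d=read_camera("wrist");P=pose("wrist",s)
cv2.imwrite('pics/w2.png',p[:,:,::-1])
print(s['tool_pos'],s['tool_rot'],proj(P,[.5757,.0967,.109]))
```

```text
[0.57496503 0.09307633 0.14174159] [-3.14125970e+00 -2.58506418e-03 -1.36238935e-01] (np.float64(268.2411644328355), np.float64(233.1873424200188))
```

View pics/w2.png

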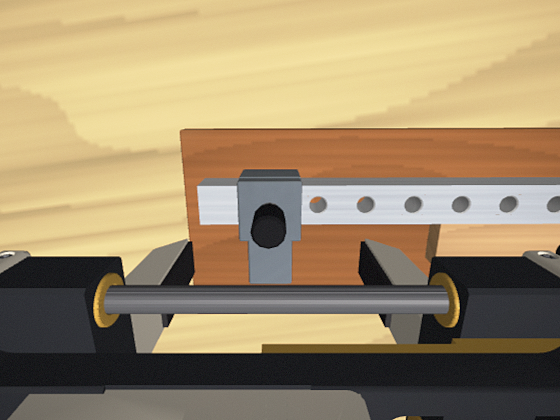

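{"method": "send_rows", "body": {"targets": [{"translation": [0,-0.37,1.5],"spin": 0,"jaw": 1},{"translation": [0,-0.37,3.5],"spin": 0,"jaw": 1},{"translation": [0,-0.37,5.5],"spin": 0,"jaw": 1},{"translation": [0,-0.37,6.5],"spin": 0,"jaw": 1},{"translation": [0,-0.37,6.5],"spin": 0,"jaw": 1}]}}

```text
time: 3.2
tool_pos: [0.5739, 0.0968, 0.0744]
tool_rot: [3.141, 0.003, -0.136]
contact_force: [-0.3, -0.2, -0.3]
opening: 0.0916
grip_force: 0.0
```

{"method": "send_rows", "body": {"targets": [{"translation": [0,0,0],"spin": 0,"jaw": 1},{"translation": [0,0,0],"spin": 0,"jaw": 0.7},{"translation": [0,0,0],"spin": 0,"jaw": 0.6},{"translation": [0,0,0],"spin": 0,"jaw": 0.5},{"translation": [0,0,0],"spin": 0,"jaw": 0.42}]}}

```text
time: 3.7
tool_pos: [0.575, 0.0968, 0.0761]
tool_rot: [-3.142, -0.001, -0.136]
contact_force: [0.3, 0.6, 0.8]
opening: 0.0647
grip_force: 0.0
```

Run:
```python
from h import *
s=monitor.observe();p,d=read_camera("wrist");P=pose("wrist",s)
cv2.imwrite('pics/w3.png',p[:,:,::-1])
print(s['tool_pos'],s['tool_rot'],s['contact_force'],s['opening'],proj(P,[.5757,.0967,.109]))
```

```text
[0.57497761 0.09682696 0.07608626] [-3.14157426e+00 -6.41962481e-04 -1.36118146e-01] [0.29355794 0.56888118 0.8015058 ] 0.0646586229246877 (np.float64(272.9456145867608), np.float64(288.23691007485877))
```

View pics/w3.png

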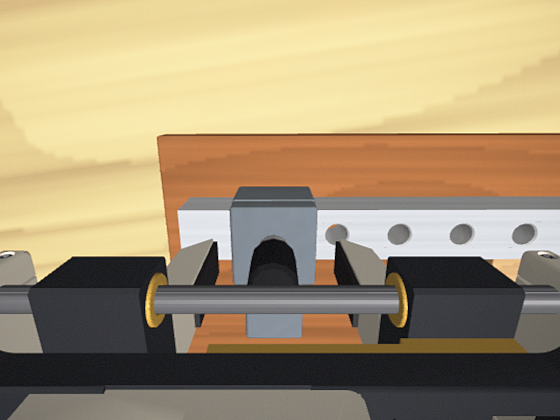

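{"method": "send_rows", "body": {"targets": [{"translation": [0,0,0],"spin": 0,"jaw": 0.4},{"translation": [0,0,0],"spin": 0,"jaw": 0.3},{"translation": [0,0,0],"spin": 0,"jaw": 0.2},{"translation": [0,0,0],"spin": 0,"jaw": 0.1},{"translation": [0,0,0],"spin": 0,"jaw": 0.1}], "force": 40}}

```text
time: 4.25
tool_pos: [0.5749, 0.0969, 0.0757]
tool_rot: [-3.141, -0.0, -0.136]
contact_force: [0.0, 0.8, -0.2]
opening: 0.0224
grip_force: 40.0
```

{"method": "send_rows", "body": {"targets": [{"translation": [0,0,0],"spin": 0,"jaw": 0.1},{"translation": [0,0,0],"spin": 0,"jaw": 0.1},{"translation": [0,0,0],"spin": 0,"jaw": 0.1},{"translation": [0,0,0],"spin": 0,"jaw": 0.1},{"translation": [0,0,0],"spin": 0,"jaw": 0.1}]}}

```text
time: 4.75
tool_pos: [0.5748, 0.097, 0.0757]
tool_rot: [-3.142, -0.0, -0.136]
contact_force: [-0.3, 2.7, -0.2]
opening: 0.0222
grip_force: 40.0
```

{"method": "send_rows", "body": {"targets": [{"translation": [0,0,-0.4],"spin": 0,"jaw": 0.1},{"translation": [0,0,-0.8],"spin": 0,"jaw": 0.1},{"translation": [0,0,-1.2],"spin": 0,"jaw": 0.1},{"translation": [0,0,-1.6],"spin": 0,"jaw": 0.1},{"translation": [0,0,-2],"spin": 0,"jaw": 0.1}]}}

```text
time: 5.25
tool_pos: [0.5748, 0.0968, 0.0959]
tool_rot: [3.141, 0.0, -0.136]
contact_force: [2.3, 2.0, -7.0]
opening: 0.0227
grip_force: 40.0
```

{"method": "send_rows", "body": {"targets": [{"translation": [0,0,0],"spin": 0,"jaw": 0.1},{"translation": [0,0,0],"spin": 0,"jaw": 0.1},{"translation": [0,0,-0.1],"spin": 0,"jaw": 0.1},{"translation": [0,0,-0.2],"spin": 0,"jaw": 0.1},{"translation": [0,0,-0.2],"spin": 0,"jaw": 0.1}]}}

```text
time: 5.75
tool_pos: [0.5748, 0.0968, 0.0977]
tool_rot: [3.141, 0.0, -0.136]
contact_force: [2.3, 2.6, -5.8]
opening: 0.0225
grip_force: 40.0
```

{"method": "send_rows", "body": {"targets": [{"translation": [0,0,-0.05],"spin": 0,"jaw": 0.1},{"translation": [0,0,-0.1],"spin": 0,"jaw": 0.1},{"translation": [0,0,-0.1],"spin": 0,"jaw": 0.1},{"translation": [0,0,-0.1],"spin": 0,"jaw": 0.1},{"translation": [0,0,-0.1],"spin": 0,"jaw": 0.1}]}}

```text
time: 6.25
tool_pos: [0.5746, 0.0967, 0.0979]
tool_rot: [3.141, 0.001, -0.136]
contact_force: [4.8, 0.9, -16.1]
opening: 0.0225
grip_force: 40.0
```

{"method": "send_rows", "body": {"targets": [{"translation": [0,0.4,0],"spin": 0,"jaw": 0.1},{"translation": [0,1,0],"spin": 0,"jaw": 0.1},{"translation": [0.01,1.8,0],"spin": 0,"jaw": 0.1},{"translation": [0.01,2.6,0],"spin": 0,"jaw": 0.1},{"translation": [0.01,3,0],"spin": 0,"jaw": 0.1}], "force": 50}}

```text
time: 6.75
tool_pos: [0.5705, 0.0665, 0.0979]
tool_rot: [3.141, 0.001, -0.137]
contact_force: [5.7, 1.8, -17.0]
opening: 0.0224
grip_force: 50.0
```

{"method": "send_rows", "body": {"targets": [{"translation": [0.01,0.8,0],"spin": 0,"jaw": 0.1},{"translation": [0.02,1.6,0],"spin": 0,"jaw": 0.1},{"translation": [0.03,2.4,0],"spin": 0,"jaw": 0.1},{"translation": [0.04,3.2,0],"spin": 0,"jaw": 0.1},{"translation": [0.05,4,0],"spin": 0,"jaw": 0.1}]}}

```text
time: 7.25
tool_pos: [0.5653, 0.0271, 0.098]
tool_rot: [3.142, 0.002, -0.136]
contact_force: [5.4, 1.6, -19.0]
opening: 0.0227
grip_force: 50.0
```

{"method": "send_rows", "body": {"targets": [{"translation": [0.01,0.8,0],"spin": 0,"jaw": 0.1},{"translation": [0.02,1.6,0],"spin": 0,"jaw": 0.1},{"translation": [0.03,2.4,0],"spin": 0,"jaw": 0.1},{"translation": [0.04,3.2,0],"spin": 0,"jaw": 0.1},{"translation": [0.05,4,0],"spin": 0,"jaw": 0.1}]}}

```text
time: 7.75
tool_pos: [0.56, -0.0128, 0.098]
tool_rot: [3.142, 0.002, -0.136]
contact_force: [2.1, 2.6, -24.1]
opening: 0.0223
grip_force: 50.0
```

{"method": "send_rows", "body": {"targets": [{"translation": [0,0.4,0.02],"spin": 0,"jaw": 0.1},{"translation": [0,0.8,0.03],"spin": 0,"jaw": 0.1},{"translation": [0.01,1.2,0.04],"spin": 0,"jaw": 0.1},{"translation": [0.01,1.5,0.05],"spin": 0,"jaw": 0.1},{"translation": [0.01,1.7,0.05],"spin": 0,"jaw": 0.1}]}}

```text
time: 8.25
tool_pos: [0.5579, -0.0292, 0.098]
tool_rot: [3.142, 0.002, -0.136]
contact_force: [-4.0, 2.1, -22.2]
opening: 0.0223
grip_force: 50.0
```

{"method": "send_rows", "body": {"targets": [{"translation": [0,0.1,0],"spin": 0,"jaw": 0.1},{"translation": [0,0.2,0],"spin": 0,"jaw": 0.1},{"translation": [0,0.3,0],"spin": 0,"jaw": 0.1},{"translation": [0,0.3,0],"spin": 0,"jaw": 0.1},{"translation": [0,0.3,0],"spin": 0,"jaw": 0.1}]}}

```text
time: 8.75
tool_pos: [0.5576, -0.0321, 0.098]
tool_rot: [3.141, 0.002, -0.136]
contact_force: [-5.8, 2.2, -22.0]
opening: 0.0223
grip_force: 50.0
```

{"method": "send_rows", "body": {"targets": [{"translation": [-0.02,0.05,0.02],"spin": 0,"jaw": 0.1},{"translation": [-0.04,0.1,0.03],"spin": 0,"jaw": 0.1},{"translation": [-0.04,0.15,0.03],"spin": 0,"jaw": 0.1},{"translation": [-0.04,0.2,0.03],"spin": 0,"jaw": 0.1},{"translation": [-0.04,0.2,0.03],"spin": 0,"jaw": 0.1}]}}

```text
time: 9.25
tool_pos: [0.5574, -0.0337, 0.098]
tool_rot: [-3.141, 0.001, -0.136]
contact_force: [-4.3, 3.4, -20.2]
opening: 0.0222
grip_force: 50.0
```

{"method": "send_rows", "body": {"targets": [{"translation": [-0.01,0.05,0],"spin": 0,"jaw": 0.1},{"translation": [-0.02,0.1,0],"spin": 0,"jaw": 0.1},{"translation": [-0.02,0.1,0],"spin": 0,"jaw": 0.1},{"translation": [-0.02,0.1,0],"spin": 0,"jaw": 0.1},{"translation": [-0.02,0.1,0],"spin": 0,"jaw": 0.1}]}}

```text
time: 9.75
tool_pos: [0.5574, -0.0339, 0.098]
tool_rot: [-3.14, 0.0, -0.136]
contact_force: [-2.7, 7.1, -20.5]
opening: 0.0225
grip_force: 50.0
```

{"method": "send_rows", "body": {"targets": [{"translation": [0,0.05,0],"spin": 0,"jaw": 0.1},{"translation": [0,0.05,0],"spin": 0,"jaw": 0.1},{"translation": [0,0.05,0],"spin": 0,"jaw": 0.1},{"translation": [0,0.05,0],"spin": 0,"jaw": 0.1},{"translation": [0,0.05,0],"spin": 0,"jaw": 0.1}]}}

```text
time: 10.25
tool_pos: [0.5574, -0.0339, 0.098]
tool_rot: [-3.139, 0.0, -0.136]
contact_force: [-2.1, 9.7, -20.7]
opening: 0.0222
grip_force: 50.0
```

Run:
```python
from h import *
s=monitor.observe()
a,_=read_camera("wrist");b,_=read_camera("scene")
b=cv2.resize(b[180:290,170:370],(560,308),interpolation=cv2.INTER_CUBIC)
a=a[140:412]
cv2.imwrite('pics/end.png',np.vstack([a,b])[:,:,::-1]);print(s['tool_pos'],s['contact_force'])
```

```text
[ 0.55737653 -0.03390877  0.09800032] [ -2.09114617   9.67383864 -20.72231559]
```

View pics/end.png

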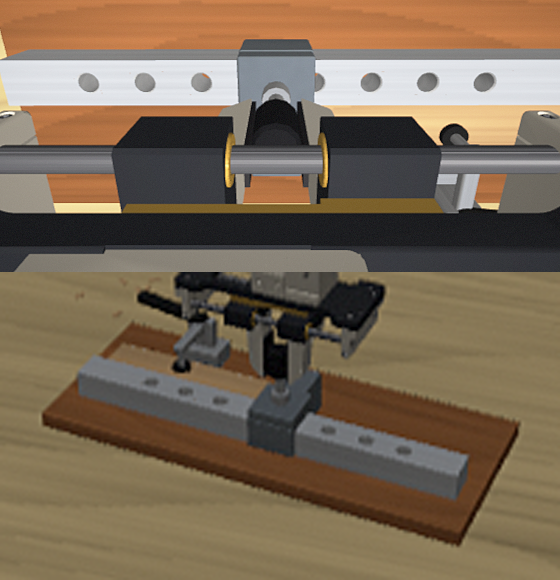

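The picture shows the knob held between the pads near (275,125), with the steel collar bared below it. The stop block sits at the board's end, between the holes. The travel of 132 mm matches the distance I measured, and the push force rose while the position stayed still.

```bash
python3 -c "
from cell import *
print(job.hand_in())"
```

```text
the job is handed in; nothing more can be done
None
```

The job is handed in: the plunger is held fully up (22 mm lift, against its end stop) and the stop is pressed against the board's end with about 10 N after 132 mm of travel. The gripper is still holding the knob, and the chisel, mallet and sanding block were not touched.

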